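# Click the blue filter cassette into the reader dock

## Robot

A 7-joint arm with a two-finger parallel gripper is mounted at the origin on a cart in front of the work surface, level with it; the furniture and walls round the work are solid. World frame = base frame: x ahead of the robot, y to its left, z up, the work surface at z = 0. Lengths are in m, angles in rad, forces in N, time in s.
With the tool pointing down it reaches from about 0.35 to 0.9 m from the base axis. Payload 19.9 kg.
Tool frame: the origin (TCP) lies at the very end of the fingers, on their centre line; the grasp point (between the pads) lies 19 mm behind it (env.grasp_offset is the z of the grasp point in the tool frame, in m); z points along the fingers, y is the line along which they close (so a half turn about z gives the same grasp; the last joint's range is limited). The gripper opens to 94 mm and grips with 3 to 60 N. Pads are 16 mm wide; open, the fingers measure 119 mm over their backs; the gripper's body (75 mm by 177 mm) begins 78 mm behind the grasp point.
Start: joints at [-1.159, 0.417, -0.01, 1.614, 0.005, 1.111, -0.053], TCP at [0.273, 0.562, 0.205] pointing down, gripper open.
Joint ranges: [-2.81, 2.81], [-0.39, 2.02], [-1.27, 1.25], [0.06, 2.57], [-1.19, 4.33], [0.19, 2], [-2.82, 2.82]. Speed limits (rad/s): [1.89, 1.89, 2.39, 2.39, 3.01, 3.01, 3.01].

## Interface

Orientations are given as [roll, pitch, yaw] about the fixed x, y, z axes, in that order (R = Rz(yaw) Ry(pitch) Rx(roll)).
In Python, from rig import env, snapshot, finder gives the robot as it stands.
- The arm moves only by the tool drive_tool, never from a script. Its argument "rows" is a list of rows, each an object of numbers: "x", "y", "z": the shift along the tool's x, y, z in cm; "rx", "ry", "rz": the turn, a rotation vector about the tool's x, y, z in degrees; "claw": the opening, from -1 (shut) to 1 (fully open). In form: [{"x": .., "y": .., "z": .., "rx": .., "ry": .., "rz": .., "claw": ..}, ...]. A call has 1 to 8 rows; each row shifts and turns the commanded pose from where the row before left it, along the tool's axes as they then stand; what a row does not reach is not made up. A row lasts 1/10 s, in which the tool goes at most 50 mm and 8.59 degrees, less where a joint would pass 70% of its speed; a pose out of reach is approached as far as the arm can. A call is refused whole if a number of a shift passes 5 or a number of a turn 8.59, either way. A call with a gripper value outside its range is refused whole. The fingers move at their own pace and stop on an object; "force" is the grip in N (left out, the last holds). Time passes only in rows, so rows that do not move let the fingers close. It gives the time, the measured TCP pose, the force, the opening and the grip force at its end, in the units of the state.
- env.state(): the state, without advancing time (a new reading comes with each control period).
- snapshot(name): name is "scene" or "top"; returns a dict with "frame" (480x640x3 uint8, blue, green, red), "depth" (480x640 float32, m along the optical axis (not along the pixel's ray), 0 where there is no reading), "fovy" (degrees; the focal length in pixels is half the picture's height over the tangent of half this angle, whatever the lens; pixels are square), "cx", "cy" (the principal point, pixels), "xyz" and "attitude" of the camera in the world. Camera axes: x right, y down, z forward; pixel columns grow to the right and rows downward; lengths in m; the calibration is good to about 2 mm. A picture is of the moment at which its call begins.
- env.sign_off(): hands the job in; it is judged then, once.
Trained networks look in a picture, given as the dict that the camera call returned (one of the last four; its "shot" number tells which), for a name from the list of things; names that differ only in an ending like _2 or _b are one class to them, and where a whole thing is asked for, a point or a joint stands for the part that bears it (a point fixed in the world has none). Each returns a list of dicts, best first, with "score" (0 to 1); they miss things now and then, are a little off and sometimes report something else, mostly with a low value. They report only what shows in the picture. A call takes as long as a camera call.
- finder.find_in(picture, thing): "xy" ([column, row] in pixels, amid what is visible of it).
- finder.trace(picture, thing): "pixels" (480x640 bool, what is visible of it) and "xy" ([column, row] in pixels, amid what is visible of it).
- finder.tip_of(picture, thing): "xy" ([column, row] in pixels: a listed point, or the origin of a listed thing).
The state is a dict: "t": time; "joints": joint angles; "joint_vel": joint speeds; "effort": joint torques, N m; "position": TCP position; "tool_rot": TCP orientation; "wrist_force": force on the tool from outside, world axes, zero at the start; "ft_torque": the same for the moment, N m; "gripper_width": finger opening in m; "grip_force": force on a finger pad.
Only numpy, scipy, OpenCV 4.12 (cv2) and the standard library are available. Lean on these libraries where they do the work, as an engineer would, in place of code of your own. Each camera call takes 0.05 s, during which the arm holds its last target. There are 200 camera calls.

## Task

Take the blue-handled filter cassette by its handle, set it on the open front of the reader dock and slide it in along the guides, pushing the steel spring catch aside, until it is fully home and the catch has clicked out behind it. Let go of it there, and leave the yellow-handled cassette where it is.

Things in the scene. Friction and masses are not known exactly. Their poses are not given: they have to be found in the camera images.
- blue_rib (a point): Centre of the blue upright handle rib of the cassette to load: grey block 70 long (x) x 50 wide (y) x 26 high, blue ends, 150 g, loose. The rib on top, 44 long (x) x 14 thick (y), spans 26 to 70 mm above the underside; this point is 48 mm above it. x along rib and block, z up. Both ends alike: either may lead.
- yellow_rib (a point): The same point of a second cassette, same size but with yellow rib and ends. A bystander, loose.
- dock: Reader dock, fixed. Frame: origin at worktop level on the channel's centre line, +x = sliding-in direction, z up. Deck 10 mm thick, x -125 to 85, y +-65 mm. Straight channel 64 wide, guides 30 mm above worktop, from x=-30 to end stop at x=72. Hood over x>61, 41 to 49 mm above worktop: no entry from above. Fully home: cassette centre at x=30 to 37, y 0; rib centre z=58 mm.
- dock_front (a point): Point on the dock's open front, 85 mm before its origin (-x), on the deck's top (z=10 mm), axes as the dock. A cassette set down here, centred, lies flat on the deck; home is 120 mm further along +x. The mouth flares from 90 mm wide (25 mm past this point) to the channel's 64 mm (55 mm past it).
- catch (a joint): Steel spring catch, m: 0 = out in the channel, up to 0.020 = pushed aside to the dock's +y. Tongue stands 17 mm in from the +y guide, bevelled in front (dock x=-46 to -7 mm), flat at the back (x=-5), 14 to 30 mm above worktop; black housing 34 mm high. Needs 3 to 8 N of push by the cassette's leading end; rubs along its side, clicks out once the trailing end is past x=-5.

How it is judged:
By the outcome, as a careful person would: the job done as asked, in the order asked, and still so for the second after the job is handed in, with the robot touching nothing.
It also fails if it takes over 38 s, if anything falls off the work surface, if the arm or the gripper's body presses on something with over 40 N, if the wrist force passes 120 N, or if a joint passes its speed limit or range.

## Working session

There is one attempt and no reset: what is moved stays moved. The work goes in short steps, Python scripts to look and compute and a tool call to move; the robot and the scene stay as the last step left them, time stands still between calls to the robot, and variables do not carry over. Pictures are saved under pics/ and viewed, at most 10 in all, crops included, and the job is handed in when it is done.

Besides the shell and the picture viewer there is one more tool, called after ">>>" in YAML: its name, and indented under it one key for each argument. drive_tool: Moves the arm, as the interface text tells. Its arguments: {"type":"object","properties":{"rows":{"type":"array","items":{"type":"object","properties":{"x":{"type":"number"},"y":{"type":"number"},"z":{"type":"number"},"rx":{"type":"number"},"ry":{"type":"number"},"rz":{"type":"number"},"claw":{"type":"number"}}}},"force":{"type":"number"}},"required":["rows"]}

```bash
mkdir -p pics; ls
cat > h.py <<'E'
from rig import env, snapshot, finder
import numpy as np, cv2
from scipy.spatial.transform import Rotation as R
def cam(p):
    a=np.array(p["attitude"],float)
    Rm=a if a.shape==(3,3) else (R.from_euler('xyz',a).as_matrix() if a.size==3 else R.from_quat(a).as_matrix())
    f=240/np.tan(np.radians(p["fovy"])/2)
    return Rm,f,np.array(p["xyz"])
def cloud(p):
    Rm,f,t=cam(p); v,u=np.mgrid[:480,:640]; d=p["depth"]
    P=np.stack([(u-p["cx"])/f*d,(v-p["cy"])/f*d,d],-1)@Rm.T+t
    P[d<=0]=np.nan
    return P
def at_z(p,xy,z):
    Rm,f,t=cam(p); r=Rm@np.array([(xy[0]-p["cx"])/f,(xy[1]-p["cy"])/f,1]); return t+r*(z-t[2])/r[2]
E
python3 - <<'E'
from h import *
for n in ["top","scene"]:
    p=snapshot(n); cv2.imwrite(f"pics/{n}0.png",p["frame"]); C=cloud(p)
    print(n,p["xyz"],p["attitude"],p["fovy"])
    for th,z in [("blue_rib",.048),("yellow_rib",.048),("dock",0),("dock_front",.01),("catch",.03)]:
        for f in finder.tip_of(p,th)[:2]:
            u,v=np.round(f["xy"]).astype(int); print(th,f["score"],f["xy"],C[v,u].round(3),at_z(p,f["xy"],z).round(3))
print(env.state())
E
```

```text
pics
top [0.4689891  0.1608874  0.91784015] [-3.06074188  0.01416179 -1.59128581] 53.96335073629676
blue_rib 0.89 [279.0, 292.6] [0.451 0.245 0.068] [0.452 0.247 0.048]
yellow_rib 0.85 [373.0, 288.1] [0.457 0.076 0.068] [0.456 0.074 0.048]
dock 0.7 [335.9, 198.3] [0.632 0.137 0.008] [0.633 0.137 0.   ]
dock_front 0.67 [295.4, 194.3] [0.642 0.217 0.006] [0.641 0.216 0.01 ]Traceback (most recent call last):
  File "<stdin>", line 6, in <module>
ValueError: it knows: blue_rib, dock, dock_front, yellow_rib
```

Run:
```python
from h import *
p=snapshot("top"); C=cloud(p)
f=p["frame"][120:360,200:440]; cv2.imwrite("pics/topc.png",cv2.resize(f,None,fx=2.5,fy=2.5,interpolation=cv2.INTER_CUBIC))
for th in ["blue_rib","yellow_rib","dock"]:
    m=finder.trace(p,th)[0]; M=m["pixels"]; P=C[M]; P=P[~np.isnan(P[:,0])]
    for lo,hi in [(.06,.08),(.015,.045)]:
        Q=P[(P[:,2]>lo)&(P[:,2]<hi)]
        if len(Q)<20: continue
        (c,s,a)=cv2.minAreaRect(Q[:,:2].astype(np.float32)*1000); print(th,m["score"],lo,len(Q),np.median(Q[:,2]),c,s,a)
q=snapshot("scene"); cv2.imwrite("pics/scene0.png",q["frame"])
for th,z in [("blue_rib",.048),("dock",0),("dock_front",.01)]:
    for g in finder.tip_of(q,th)[:1]: print(th,g["score"],g["xy"],at_z(q,g["xy"],z).round(3))
print(env.state())
```

```text
blue_rib 0.7 0.06 198 0.0681135787991598 (448.420654296875, 245.73458862304688) (43.69968795776367, 14.410799980163574) 76.20767211914062
blue_rib 0.7 0.015 732 0.02470195449940732 (448.3786315917969, 245.81076049804688) (70.16358184814453, 49.91392135620117) 76.66486358642578
yellow_rib 0.82 0.06 198 0.06806414403555888 (449.15606689453125, 73.38673400878906) (43.62089157104492, 14.446600914001465) 77.51028442382812
yellow_rib 0.82 0.015 777 0.02448661580585121 (449.214599609375, 73.63052368164062) (70.18806457519531, 49.69204330444336) 77.7406005859375
dock 0.88 0.015 1043 0.028934757022547664 (637.214111328125, 120.64987182617188) (144.09446716308594, 117.80451965332031) 79.7011489868164
blue_rib 0.75 [205.2, 235.0] [0.445 0.244 0.048]
dock 0.98 [351.4, 251.4] [0.63 0.13 0.  ]
dock_front 0.63 [326.6, 218.2] [0.646 0.212 0.01 ]
{'t': 0.65, 'joints': array([-1.15948072,  0.41738175, -0.0102807 ,  1.61363504,  0.00470639,
        1.11072315, -0.05298024]), 'joint_vel': array([-0.0011427 , -0.00027958, -0.0014096 , -0.00160653, -0.00103568,
        0.00096444, -0.00084599]), 'effort': array([-1.11143774e-03, -8.50770450e+01,  6.38356525e-01, -4.26214564e+01,
       -4.86801274e-02,  1.36802159e-02,  3.34223682e-05]), 'position': array([0.27342851, 0.56196491, 0.20542183]), 'tool_rot': array([-3.14147204e+00,  5.58171197e-05,  2.68878523e+00]), 'wrist_force': array([ 0.29925112,  0.29474864, -0.95227354]), 'ft_torque': array([ 0.04929881, -0.00346612,  0.0205241 ]), 'grip_force': 0.0, 'gripper_width': 0.0938145843857431}
```

View pics/topc.png

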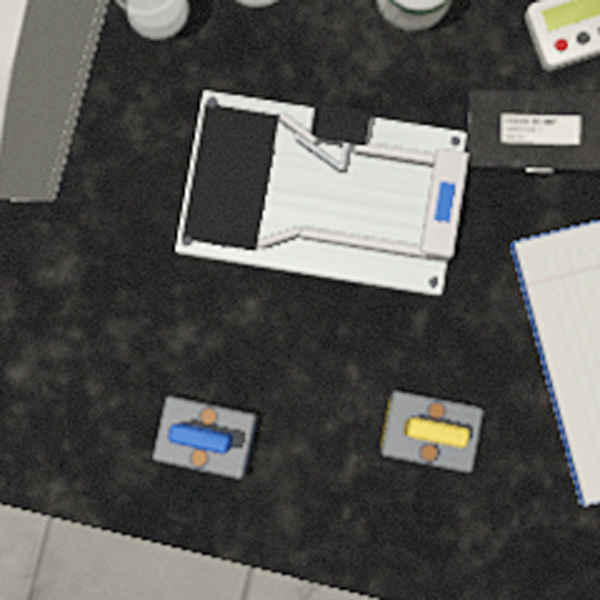

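View pics/scene0.png

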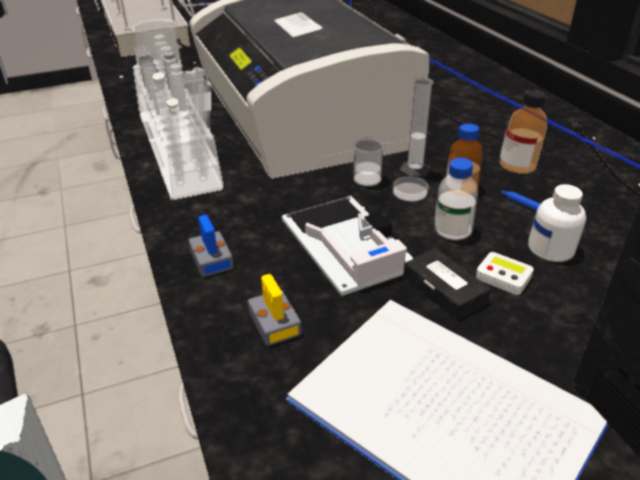

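The top view shows the blue cassette at about crop (203,440) and the yellow one at (438,430). The dock's open front is at crop (225,180) and slides in to the right (world -y). The catch is on the upper side at (340,155). Next I'll fit the deck outline.

```bash
cat > dock.py <<'E'
from h import *
def dock(p):
    C=cloud(p); m=finder.trace(p,"dock")[0]["pixels"].astype(np.uint8)
    m=cv2.morphologyEx(m,cv2.MORPH_CLOSE,np.ones((5,5)))
    c=max(cv2.findContours(m,0,cv2.CHAIN_APPROX_NONE)[0],key=cv2.contourArea)
    z=C[m>0]; 
    h=np.array([at_z(p,q[0],.008)[:2] for q in c],np.float32)*1000
    return cv2.minAreaRect(h),C
if __name__=="__main__":
    p=snapshot("top"); r,C=dock(p); print("trace rect",r, cv2.boxPoints(r).round(1).tolist())
    # image corners of deck
    g=cv2.cvtColor(p["frame"],cv2.COLOR_BGR2GRAY)
    Z=C[...,2]; box=(abs(C[...,0]-.64)<.12)&(abs(C[...,1]-.14)<.16)
    M=((Z>.004)&(Z<.06)&box).astype(np.uint8)
    M=cv2.morphologyEx(M,cv2.MORPH_OPEN,np.ones((5,5)))
    n,l,s,_=cv2.connectedComponentsWithStats(M); k=l[198,336]
    Q=C[l==k][:,:2]; print(k,len(Q)); r=cv2.minAreaRect(Q.astype(np.float32)*1000); print("depth rect",r)
    # guide tops: z~.03 (28) points in dock frame
    cx=np.array(r[0])/1000; a=np.radians(r[2] if r[1][0]>r[1][1] else r[2]+90)
    d=np.array([np.cos(a),np.sin(a)]); d*= -np.sign(d[1]); e=np.array([-d[1],d[0]])
    o=cx+d*.02; print("origin",o,"yaw",np.degrees(np.arctan2(d[1],d[0])))
    X=(C[...,:2]-o)@d; Y=(C[...,:2]-o)@e
    G=(Z>.024)&(Z<.034)&(l==k)
    for x in range(-60,60,10):
        w=G&(abs(X-x/1000)<.005); y=np.sort(Y[w])*1000; 
        print(x, "neg",y[y<0][-1:].round(1),"pos",y[y>0][:1].round(1),len(y))
    H=(Z>.043)&(Z<.055)&(l==k); print("hood x",np.percentile(X[H],[1,99]),"y",np.percentile(Y[H],[1,99]),np.median(Z[H]))
E
python3 dock.py
```

```text
trace rect ((638.0477294921875, 151.1361083984375), (214.84988403320312, 137.3150177001953), 79.02246856689453) [[550.2000122070312, 58.79999923706055], [685.0, 32.599998474121094], [725.9000244140625, 243.5], [591.0999755859375, 269.70001220703125]]
0 298735
depth rect ((555.8934326171875, 248.68011474609375), (2045.374267578125, 887.854736328125), 68.20928955078125)
origin [0.54846909 0.23010919] yaw -111.79071044921875
-60 neg [] pos [324.6] 11
-50 neg [] pos [325.3] 11
-40 neg [] pos [329.] 19
-30 neg [] pos [340.1] 11
-20 neg [] pos [] 0
-10 neg [-78.5] pos [] 51
0 neg [-78.7] pos [] 63
10 neg [-75.8] pos [] 56
20 neg [-74.9] pos [273.1] 74
30 neg [-74.6] pos [259.7] 73
40 neg [-71.] pos [255.5] 72
50 neg [-70.8] pos [254.3] 81
hood x [-0.48216068  0.53067877] y [-0.14563043  0.60273444] 0.048675566010342564
```

```bash
sed -i 's/k=l\[198,336\]/k=1+np.argmax(s[1:,4])/' dock.py; sed -i 's/Z>.004/Z>.0045/' dock.py; python3 dock.py
```

```text
trace rect ((638.5543823242188, 150.6230010986328), (213.99134826660156, 134.82186889648438), 78.97225189208984) [[551.9000244140625, 58.5], [684.2999877929688, 32.70000076293945], [725.2000122070312, 242.6999969482422], [592.9000244140625, 268.5]]
1 8117
depth rect ((635.1708374023438, 122.06195831298828), (282.34698486328125, 154.95262145996094), 87.96912384033203)
origin [0.63446208 0.10207452] yaw -92.03087615966798
-60 neg [-30.4] pos [27.9] 88
-50 neg [-32.2] pos [19.9] 112
-40 neg [-33.8] pos [14.5] 113
-30 neg [-35.8] pos [16.] 101
-20 neg [-37.6] pos [27.9] 98
-10 neg [-37.1] pos [26.3] 48
0 neg [-39.2] pos [24.5] 44
10 neg [-41.1] pos [23.2] 47
20 neg [-42.8] pos [22.3] 44
30 neg [-50.4] pos [20.7] 29
40 neg [-52.2] pos [23.2] 7
50 neg [-54.1] pos [] 1
hood x [0.02590227 0.05580167] y [-0.05271238  0.02496989] 0.047352713786524
```

```bash
cat > prof.py <<'E'
from h import *
p=snapshot("top"); C=cloud(p); Z=C[...,2]
a=np.radians(-101); o=np.array([.6345,.131])
for it in range(2):
    d=np.array([np.cos(a),np.sin(a)]); e=np.array([-d[1],d[0]])
    X=(C[...,:2]-o)@d*1e3; Y=(C[...,:2]-o)@e*1e3
    G=(Z>.022)&(Z<.034)
    xs=[];N=[];Pp=[]
    for x in range(0,60,5):
        w=G&(abs(X-x)<3)&(abs(Y)<60); y=Y[w]
        n=y[y<0].max(initial=-99); q=y[y>0].min(initial=99); xs.append(x);N.append(n);Pp.append(q)
    print(np.round(N,1),np.round(Pp,1))
    xs=np.array(xs);N=np.array(N);Pp=np.array(Pp)
    sl=[np.polyfit(xs,v,1) for v in (N,Pp)]; print(sl)
    a+=np.arctan((sl[0][0]+sl[1][0])/2); o=o+e*(np.median(N+Pp)/2)/1e3
    print(o,np.degrees(a))
d=np.array([np.cos(a),np.sin(a)]); e=np.array([-d[1],d[0]])
X=(C[...,:2]-o)@d*1e3; Y=(C[...,:2]-o)@e*1e3
H=(Z>.043)&(Z<.055)&(abs(X)<100)&(abs(Y)<45); print("hood x",np.percentile(X[H],[0,2,50,98,100]),"y",np.percentile(Y[H],[0,2,98,100]))
D=(Z>.0045)&(Z<.02)
for y in (-55,-50,-40,-20,0,20):
    w=D&(abs(Y-y)<3)&(abs(X)<150); print("deck y",y,X[w].min(),X[w].max())
for x in (-110,-90,-70,0,40):
    w=D&(abs(X-x)<3)&(abs(Y)<90); print("deck x",x,Y[w].min(),Y[w].max())
for x in (-48,-40,-30,-20,-12,-8,-4):
    w=G&(abs(X-x)<2)&(abs(Y)<60)&(Y>-5); print("tongue",x,Y[w].min())
E
python3 prof.py
```

```text
[-33.9 -34.4 -33.8 -34.2 -33.7 -35.3 -34.3 -34.9 -34.2 -33.6 -34.7 -33.7] [29.7 29.7 30.2 30.  30.  30.4 30.4 30.1 30.1 29.9 30.4 30.7]
[array([-1.67990433e-03, -3.41770051e+01]), array([1.03275460e-02, 2.98400101e+01])]
[0.63248888 0.13139092] -100.75226485988813
[-31.8 -32.4 -31.7 -32.3 -31.7 -33.4 -32.4 -33.  -32.3 -31.8 -32.9 -31.9] [31.8 31.8 32.2 31.9 31.9 32.3 32.3 32.  32.  31.7 32.2 32.5]
[array([-6.05264741e-03, -3.21272237e+01]), array([6.13058489e-03, 3.18864743e+01])]
[0.63240086 0.13140764] -100.75003211552144
hood x [58.84740688 59.33323537 70.70444879 82.28359739 82.95266596] y [-39.67515961 -37.9306583   38.60853673  41.04767036]
deck y -55 -126.66933807010113 149.92789444624225
deck y -50 -126.42804516116082 149.8705601512252
deck y -40 -126.119885350089 149.4174077426234
deck y -20 -125.4225460463879 149.98376733093755
deck y 0 -126.88477639551989 61.06086325226199
deck y 20 -126.4046440440501 60.57102620357858
deck x -110 -64.90857282273319 64.55802568541479
deck x -90 -64.92613901693569 63.557879121990986
deck x -70 -63.985574426847826 64.9994125648711
deck x 0 -64.71411219898931 41.3404704121183
deck x 40 -64.61534219405294 64.22572903298632
tongue -48 33.46445335547522
tongue -40 30.03949060408298
tongue -30 25.01308315099127
tongue -20 19.97685934641262
tongue -12 16.17499041751266
tongue -8 16.623027166540144
tongue -4 37.17619816538444
```

```bash
cat > plan.py <<'E'
import sys; from h import *
# usage: x y z(m) yaw(deg) n
x,y,z,yaw,n=map(float,sys.argv[1:]); n=int(n)
s=env.state(); p=np.array(s["position"]); R0=R.from_euler('xyz',s["tool_rot"]); R1=R.from_euler('xyz',[np.pi,0,np.radians(yaw)])
rv=(R0.inv()*R1).as_rotvec(); st=(np.array([x,y,z])-p)/n*100
print("t",s["t"],"rot/row",np.degrees(rv/n).round(2),"dist",np.round(np.array([x,y,z])-p,4))
for i in range(n):
    print((R0*R.from_rotvec(rv*i/n)).inv().apply(st).round(2))
E
python3 plan.py .4484 .2460 .16 76.4 12
```

```text
t 0.9 rot/row [-0.    0.    6.47] dist [ 0.175  -0.316  -0.0454]
[-2.46 -1.73  0.38]
[-2.64 -1.44  0.38]
[-2.79 -1.13  0.38]
[-2.9  -0.81  0.38]
[-2.97 -0.48  0.38]
[-3.01 -0.14  0.38]
[-3.    0.2   0.38]
[-2.96  0.53  0.38]
[-2.88  0.86  0.38]
[-2.77  1.18  0.38]
[-2.62  1.49  0.38]
[-2.43  1.77  0.38]
```

>>> drive_tool:
  rows:
    - {"x":-2.46,"y":-1.73,"z":0.38,"rz":6.47,"claw":1}
    - {"x":-2.64,"y":-1.44,"z":0.38,"rz":6.47,"claw":1}
    - {"x":-2.79,"y":-1.13,"z":0.38,"rz":6.47,"claw":1}
    - {"x":-2.9,"y":-0.81,"z":0.38,"rz":6.47,"claw":1}
    - {"x":-2.97,"y":-0.48,"z":0.38,"rz":6.47,"claw":1}
    - {"x":-3.01,"y":-0.14,"z":0.38,"rz":6.47,"claw":1}
    - {"x":-3.0,"y":0.2,"z":0.38,"rz":6.47,"claw":1}
    - {"x":-2.96,"y":0.53,"z":0.38,"rz":6.47,"claw":1}

```text
invalid input at $.rows[0]: expected keys x, y, z, rx, ry, rz, claw
```

>>> drive_tool:
  rows:
    - {"x":-2.88,"y":0.86,"z":0.38,"rz":6.47,"claw":1}
    - {"x":-2.77,"y":1.18,"z":0.38,"rz":6.47,"claw":1}
    - {"x":-2.62,"y":1.49,"z":0.38,"rz":6.47,"claw":1}
    - {"x":-2.43,"y":1.77,"z":0.38,"rz":6.47,"claw":1}
    - {"claw":1}
    - {"claw":1}

```text
invalid input at $.rows[0]: expected keys x, y, z, rx, ry, rz, claw
```

```bash
python3 plan.py .4484 .2460 .034 76.4 5
python3 - <<'E'
from h import *
p=snapshot("scene"); cv2.imwrite("pics/s1.png",p["frame"][120:400,100:460])
E
```

```text
t 0.9 rot/row [-0.    0.   15.53] dist [ 0.175  -0.316  -0.1714]
[-5.91 -4.15  3.43]
[-6.81 -2.42  3.43]
[-7.21 -0.51  3.43]
[-7.08  1.44  3.43]
[-6.43  3.28  3.43]
```

View pics/s1.png

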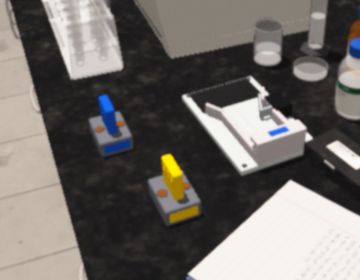

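All seven keys are required in each row, so both calls were refused. The picture shows the arm hasn't moved and the scene is unchanged: blue at (108,125), dock at (245,125).

>>> drive_tool:
  rows:
    - {"x":-2.46,"y":-1.73,"z":0.38,"rx":0,"ry":0,"rz":6.47,"claw":1}
    - {"x":-2.64,"y":-1.44,"z":0.38,"rx":0,"ry":0,"rz":6.47,"claw":1}
    - {"x":-2.79,"y":-1.13,"z":0.38,"rx":0,"ry":0,"rz":6.47,"claw":1}
    - {"x":-2.9,"y":-0.81,"z":0.38,"rx":0,"ry":0,"rz":6.47,"claw":1}
    - {"x":-2.97,"y":-0.48,"z":0.38,"rx":0,"ry":0,"rz":6.47,"claw":1}
    - {"x":-3.01,"y":-0.14,"z":0.38,"rx":0,"ry":0,"rz":6.47,"claw":1}
    - {"x":-3.0,"y":0.2,"z":0.38,"rx":0,"ry":0,"rz":6.47,"claw":1}
    - {"x":-2.96,"y":0.53,"z":0.38,"rx":0,"ry":0,"rz":6.47,"claw":1}

```text
t: 1.75
position: [0.3906, 0.3504, 0.1751]
tool_rot: [3.141, -0.0, 1.781]
wrist_force: [0.7, 0.5, 0.5]
gripper_width: 0.0941
grip_force: 0.0
```

>>> drive_tool:
  rows:
    - {"x":-2.88,"y":0.86,"z":0.38,"rx":0,"ry":0,"rz":6.47,"claw":1}
    - {"x":-2.77,"y":1.18,"z":0.38,"rx":0,"ry":0,"rz":6.47,"claw":1}
    - {"x":-2.62,"y":1.49,"z":0.38,"rx":0,"ry":0,"rz":6.47,"claw":1}
    - {"x":-2.43,"y":1.77,"z":0.38,"rx":0,"ry":0,"rz":6.47,"claw":1}
    - {"x":0,"y":0,"z":0,"rx":0,"ry":0,"rz":0,"claw":1}
    - {"x":0,"y":0,"z":0,"rx":0,"ry":0,"rz":0,"claw":1}

```text
t: 2.35
position: [0.4484, 0.246, 0.1599]
tool_rot: [-3.142, 0.0, 1.334]
wrist_force: [-0.6, -0.1, 1.2]
gripper_width: 0.0943
grip_force: 0.0
```

```bash
python3 plan.py .4484 .2460 .034 76.4 5
python3 - <<'E'
from h import *
p=snapshot("scene"); cv2.imwrite("pics/s2.png",cv2.resize(p["frame"][120:340,100:400],None,fx=2,fy=2))
E
```

```text
t 2.35 rot/row [-0.    0.    0.01] dist [-0.     -0.     -0.1259]
[-0.   -0.    2.52]
[-0.   -0.    2.52]
[-0.   -0.    2.52]
[-0.   -0.    2.52]
[-0.   -0.    2.52]
```

View pics/s2.png

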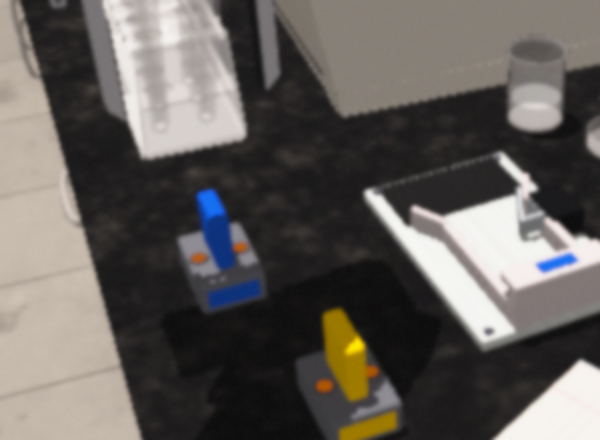

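The fingers (tips near (120,110) and (265,85)) straddle the blue rib at (215,230). Descending and gripping.

>>> drive_tool:
  rows:
    - {"x":0,"y":0,"z":2.5,"rx":0,"ry":0,"rz":0,"claw":1}
    - {"x":0,"y":0,"z":3,"rx":0,"ry":0,"rz":0,"claw":1}
    - {"x":0,"y":0,"z":3,"rx":0,"ry":0,"rz":0,"claw":1}
    - {"x":0,"y":0,"z":2.5,"rx":0,"ry":0,"rz":0,"claw":1}
    - {"x":0,"y":0,"z":1.5,"rx":0,"ry":0,"rz":0,"claw":1}
    - {"x":0,"y":0,"z":0,"rx":0,"ry":0,"rz":0,"claw":1}

```text
t: 3.0
position: [0.447, 0.2466, 0.0333]
tool_rot: [-3.139, 0.002, 1.336]
wrist_force: [-0.0, -0.5, 0.7]
gripper_width: 0.0939
grip_force: 0.0
```

>>> drive_tool:
  rows:
    - {"x":0,"y":0,"z":0,"rx":0,"ry":0,"rz":0,"claw":-1}
    - {"x":0,"y":0,"z":0,"rx":0,"ry":0,"rz":0,"claw":-1}
    - {"x":0,"y":0,"z":0,"rx":0,"ry":0,"rz":0,"claw":-1}
    - {"x":0,"y":0,"z":0,"rx":0,"ry":0,"rz":0,"claw":-1}
    - {"x":0,"y":0,"z":0,"rx":0,"ry":0,"rz":0,"claw":-1}
    - {"x":0,"y":0,"z":0,"rx":0,"ry":0,"rz":0,"claw":-1}
    - {"x":0,"y":0,"z":0,"rx":0,"ry":0,"rz":0,"claw":-1}
    - {"x":0,"y":0,"z":0,"rx":0,"ry":0,"rz":0,"claw":-1}
  force: 40

```text
t: 3.8
position: [0.4484, 0.2461, 0.0349]
tool_rot: [3.142, 0.0, 1.334]
wrist_force: [0.6, 0.3, -0.3]
gripper_width: 0.0334
grip_force: 0.0
```

>>> drive_tool:
  rows:
    - {"x":0,"y":0,"z":0,"rx":0,"ry":0,"rz":0,"claw":-1}
    - {"x":0,"y":0,"z":0,"rx":0,"ry":0,"rz":0,"claw":-1}
    - {"x":0,"y":0,"z":0,"rx":0,"ry":0,"rz":0,"claw":-1}
    - {"x":0,"y":0,"z":0,"rx":0,"ry":0,"rz":0,"claw":-1}
    - {"x":0,"y":0,"z":0,"rx":0,"ry":0,"rz":0,"claw":-1}

```text
t: 4.3
position: [0.4483, 0.2461, 0.0348]
tool_rot: [-3.141, 0.0, 1.334]
wrist_force: [0.0, 0.6, -2.5]
gripper_width: 0.0137
grip_force: 40.0
```

>>> drive_tool:
  rows:
    - {"x":0,"y":0,"z":-1,"rx":0,"ry":0,"rz":0,"claw":-1}
    - {"x":0,"y":0,"z":-2,"rx":0,"ry":0,"rz":0,"claw":-1}
    - {"x":0,"y":0,"z":-2,"rx":0,"ry":0,"rz":0,"claw":-1}
    - {"x":0,"y":0,"z":-1,"rx":0,"ry":0,"rz":0,"claw":-1}
    - {"x":0,"y":0,"z":0,"rx":0,"ry":0,"rz":0,"claw":-1}

```text
t: 4.8
position: [0.449, 0.2466, 0.0963]
tool_rot: [3.14, -0.002, 1.334]
wrist_force: [0.7, -0.3, -2.6]
gripper_width: 0.0137
grip_force: 40.0
```

Run:
```python
from h import *
o=np.array([.6327,.1330]);a=np.radians(-100.75);d=np.array([np.cos(a),np.sin(a)])
print("front",o-.085*d,"home",o+.034*d)
s=env.state();print(s["position"],s["grip_force"],s["gripper_width"])
p=snapshot("scene"); cv2.imwrite("pics/s3.png",cv2.resize(p["frame"][120:340,100:400],None,fx=2,fy=2))
p=snapshot("top");C=cloud(p)
x=s["position"]
for th in ["blue_rib"]:
    for m in finder.trace(p,th)[:1]:
        P=C[m["pixels"]]; print(m["score"],len(P)); 
        for lo,hi in [(.065,.10)]:
            Q=P[(P[:,2]>lo)&(P[:,2]<hi)]
            if len(Q)>20: print(len(Q),np.median(Q[:,2]),cv2.minAreaRect(Q[:,:2].astype(np.float32)*1000))
```

```text
front [0.64855454 0.21650828] home [0.62635818 0.09959669]
[0.44901238 0.24662045 0.09625063] 39.99645709991455 0.013733952889983154
```

View pics/s3.png

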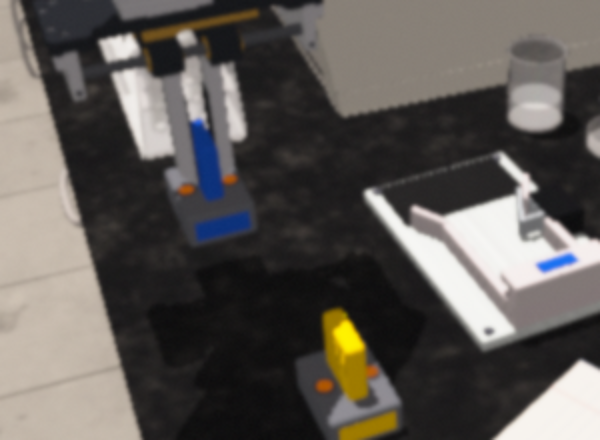

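The blue cassette hangs level in the fingers at (210,190). Before moving I'll check clearances for the gripper body near the dock, since the instrument and bottles are close.

```bash
python3 - <<'E'
from h import *
for n in ["top","scene"]:
    C=cloud(snapshot(n)).reshape(-1,3); C=C[~np.isnan(C[:,0])]
    C=C[(C[:,2]>.1)&(C[:,0]>.52)&(C[:,0]<.9)&(C[:,1]>-.05)&(C[:,1]<.45)]
    g={}
    for x,y,z in C:
        k=(round(x/.04),round(y/.04)); g.setdefault(k,[]).append(z)
    print(n,[(round(k[0]*.04,2),round(k[1]*.04,2),round(float(np.max(v)),2)) for k,v in sorted(g.items()) if len(v)>3])
E
python3 plan.py .6486 .2165 .09 79.25 8
```

```text
top [(0.52, 0.2, 0.24), (0.52, 0.24, 0.24), (0.52, 0.44, 0.11), (0.56, 0.4, 0.2), (0.56, 0.44, 0.21), (0.6, 0.36, 0.17), (0.6, 0.4, 0.17), (0.64, 0.36, 0.2), (0.64, 0.4, 0.19), (0.64, 0.44, 0.17), (0.68, 0.36, 0.21), (0.68, 0.4, 0.2), (0.68, 0.44, 0.19), (0.72, 0.32, 0.21), (0.72, 0.36, 0.21), (0.72, 0.4, 0.21), (0.72, 0.44, 0.21), (0.76, 0.08, 0.12), (0.76, 0.32, 0.22), (0.76, 0.36, 0.22), (0.76, 0.4, 0.21), (0.76, 0.44, 0.21), (0.8, 0.08, 0.13), (0.8, 0.32, 0.22), (0.8, 0.36, 0.22), (0.8, 0.4, 0.22), (0.8, 0.44, 0.22), (0.84, 0.28, 0.22), (0.84, 0.32, 0.22), (0.84, 0.36, 0.22), (0.84, 0.4, 0.22), (0.84, 0.44, 0.22), (0.88, -0.04, 0.11), (0.88, 0.16, 0.12), (0.88, 0.24, 0.17), (0.88, 0.28, 0.22), (0.88, 0.32, 0.22), (0.88, 0.36, 0.22), (0.88, 0.4, 0.22), (0.88, 0.44, 0.22)]
scene [(0.52, 0.2, 0.23), (0.52, 0.24, 0.23), (0.52, 0.28, 0.23), (0.52, 0.4, 0.11), (0.52, 0.44, 0.11), (0.56, 0.4, 0.19), (0.56, 0.44, 0.19), (0.6, 0.36, 0.17), (0.6, 0.4, 0.17), (0.64, 0.36, 0.19), (0.64, 0.4, 0.19), (0.64, 0.44, 0.17), (0.68, 0.32, 0.2), (0.68, 0.36, 0.21), (0.68, 0.4, 0.2), (0.68, 0.44, 0.19), (0.72, 0.32, 0.21), (0.72, 0.36, 0.21), (0.72, 0.4, 0.21), (0.72, 0.44, 0.2), (0.76, 0.08, 0.13), (0.76, 0.32, 0.22), (0.76, 0.36, 0.22), (0.76, 0.4, 0.21), (0.76, 0.44, 0.21), (0.8, 0.04, 0.12), (0.8, 0.08, 0.13), (0.8, 0.32, 0.22), (0.8, 0.36, 0.22), (0.8, 0.4, 0.21), (0.8, 0.44, 0.21), (0.84, 0.28, 0.22), (0.84, 0.32, 0.22), (0.84, 0.36, 0.22), (0.84, 0.4, 0.22), (0.84, 0.44, 0.22), (0.88, -0.04, 0.11), (0.88, 0.12, 0.12), (0.88, 0.16, 0.12), (0.88, 0.24, 0.17), (0.88, 0.28, 0.22), (0.88, 0.32, 0.22), (0.88, 0.36, 0.21), (0.88, 0.4, 0.21), (0.88, 0.44, 0.22)]
t 5.05 rot/row [-0.01  0.01 -0.35] dist [ 0.2006 -0.0294 -0.0041]
[0.23 2.52 0.05]
[0.22 2.53 0.05]
[0.2  2.53 0.05]
[0.19 2.53 0.05]
[0.17 2.53 0.05]
[0.15 2.53 0.05]
[0.14 2.53 0.05]
[0.12 2.53 0.05]
```

>>> drive_tool:
  rows:
    - {"x":0.2,"y":2.53,"z":0.05,"rx":0,"ry":0,"rz":-0.35,"claw":-1}
    - {"x":0.2,"y":2.53,"z":0.05,"rx":0,"ry":0,"rz":-0.35,"claw":-1}
    - {"x":0.2,"y":2.53,"z":0.05,"rx":0,"ry":0,"rz":-0.35,"claw":-1}
    - {"x":0.18,"y":2.53,"z":0.05,"rx":0,"ry":0,"rz":-0.35,"claw":-1}
    - {"x":0.17,"y":2.53,"z":0.05,"rx":0,"ry":0,"rz":-0.35,"claw":-1}
    - {"x":0.16,"y":2.53,"z":0.05,"rx":0,"ry":0,"rz":-0.35,"claw":-1}
    - {"x":0.15,"y":2.53,"z":0.05,"rx":0,"ry":0,"rz":-0.35,"claw":-1}
    - {"x":0.15,"y":2.53,"z":0.05,"rx":0,"ry":0,"rz":-0.35,"claw":-1}

```text
t: 5.85
position: [0.6497, 0.2162, 0.0897]
tool_rot: [-3.14, 0.001, 1.383]
wrist_force: [0.1, 0.4, -1.8]
gripper_width: 0.0135
grip_force: 40.0
```

>>> drive_tool:
  rows:
    - {"x":0,"y":0,"z":1,"rx":0,"ry":0,"rz":0,"claw":-1}
    - {"x":0,"y":0,"z":1,"rx":0,"ry":0,"rz":0,"claw":-1}
    - {"x":0,"y":0,"z":1,"rx":0,"ry":0,"rz":0,"claw":-1}
    - {"x":0,"y":0,"z":0,"rx":0,"ry":0,"rz":0,"claw":-1}
    - {"x":0,"y":0,"z":0,"rx":0,"ry":0,"rz":0,"claw":-1}

```text
t: 6.35
position: [0.6486, 0.2169, 0.0607]
tool_rot: [-3.141, 0.0, 1.383]
wrist_force: [0.0, -0.5, -1.2]
gripper_width: 0.0138
grip_force: 40.0
```

```bash
python3 plan.py .6486 .2165 .0455 79.25 4
python3 - <<'E'
from h import *
p=snapshot("scene"); cv2.imwrite("pics/s4.png",cv2.resize(p["frame"][120:340,200:500],None,fx=2,fy=2))
E
```

```text
t 6.35 rot/row [-0.01  0.   -0.  ] dist [ 0.     -0.0004 -0.0152]
[-0.01  0.    0.38]
[-0.01  0.    0.38]
[-0.01  0.    0.38]
[-0.01  0.    0.38]
```

View pics/s4.png

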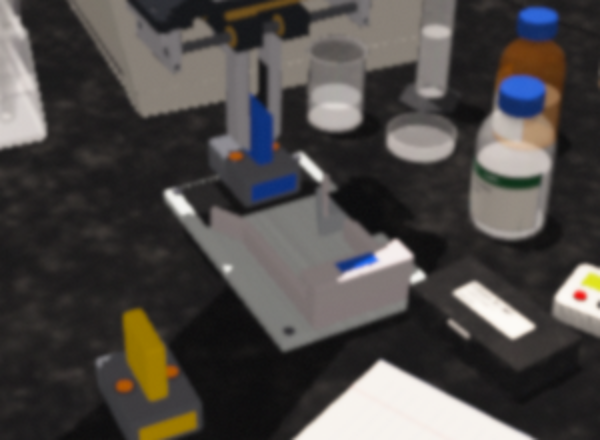

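The cassette hovers centred over the dock's open front at (255,175), lined up with the channel. Setting it down.

>>> drive_tool:
  rows:
    - {"x":0,"y":0,"z":0.5,"rx":0,"ry":0,"rz":0,"claw":-1}
    - {"x":0,"y":0,"z":0.5,"rx":0,"ry":0,"rz":0,"claw":-1}
    - {"x":0,"y":0,"z":0.3,"rx":0,"ry":0,"rz":0,"claw":-1}
    - {"x":0,"y":0,"z":0.2,"rx":0,"ry":0,"rz":0,"claw":-1}
    - {"x":0,"y":0,"z":0.1,"rx":0,"ry":0,"rz":0,"claw":-1}
    - {"x":0,"y":0,"z":0,"rx":0,"ry":0,"rz":0,"claw":-1}

```text
t: 7.0
position: [0.6492, 0.2166, 0.0449]
tool_rot: [3.142, -0.0, 1.383]
wrist_force: [0.7, 0.1, -1.1]
gripper_width: 0.0135
grip_force: 40.0
```

>>> drive_tool:
  rows:
    - {"x":-0.7,"y":0,"z":0.05,"rx":0,"ry":0,"rz":0,"claw":-1}
    - {"x":-0.7,"y":0,"z":0,"rx":0,"ry":0,"rz":0,"claw":-1}
    - {"x":-0.7,"y":0,"z":0,"rx":0,"ry":0,"rz":0,"claw":-1}
    - {"x":-0.7,"y":0,"z":0,"rx":0,"ry":0,"rz":0,"claw":-1}
    - {"x":-0.7,"y":0,"z":0,"rx":0,"ry":0,"rz":0,"claw":-1}
    - {"x":-0.7,"y":0,"z":0,"rx":0,"ry":0,"rz":0,"claw":-1}
    - {"x":0,"y":0,"z":0,"rx":0,"ry":0,"rz":0,"claw":-1}

```text
t: 7.7
position: [0.6412, 0.1742, 0.0448]
tool_rot: [3.142, -0.0, 1.382]
wrist_force: [-2.7, -0.7, 10.2]
gripper_width: 0.0137
grip_force: 40.0
```

>>> drive_tool:
  rows:
    - {"x":-0.6,"y":0,"z":0,"rx":0,"ry":0,"rz":0,"claw":-1}
    - {"x":-0.6,"y":0,"z":0,"rx":0,"ry":0,"rz":0,"claw":-1}
    - {"x":-0.6,"y":0,"z":0,"rx":0,"ry":0,"rz":0,"claw":-1}
    - {"x":-0.6,"y":0,"z":0,"rx":0,"ry":0,"rz":0,"claw":-1}
    - {"x":0,"y":0,"z":0,"rx":0,"ry":0,"rz":0,"claw":-1}

```text
t: 8.2
position: [0.6367, 0.1506, 0.0448]
tool_rot: [3.141, 0.0, 1.382]
wrist_force: [-2.0, -0.5, 9.3]
gripper_width: 0.0137
grip_force: 40.0
```

```bash
cat > st.py <<'E'
from h import *
o=np.array([.6327,.1330]);a=np.radians(-100.75);d=np.array([np.cos(a),np.sin(a)]);e=np.array([-d[1],d[0]])
s=env.state();q=s["position"][:2]-o; print("t",s["t"],"tcp dock x,y mm",q@d*1e3,q@e*1e3,"z",s["position"][2],"yaw",np.degrees(s["tool_rot"][2]))
w=s["wrist_force"];print("F dock",w[:2]@d,w[:2]@e,w[2])
E
python3 st.py
python3 - <<'E'
from h import *
p=snapshot("scene"); cv2.imwrite("pics/s5.png",cv2.resize(p["frame"][170:320,260:460],None,fx=3,fy=3))
E
```

```text
t 8.2 tcp dock x,y mm -18.048565828195777 0.6424301761389746 z 0.04479045477328164 yaw 79.16097339268585
F dock 0.8167362804225243 -1.873331650161114 9.346203667177267
```

View pics/s5.png

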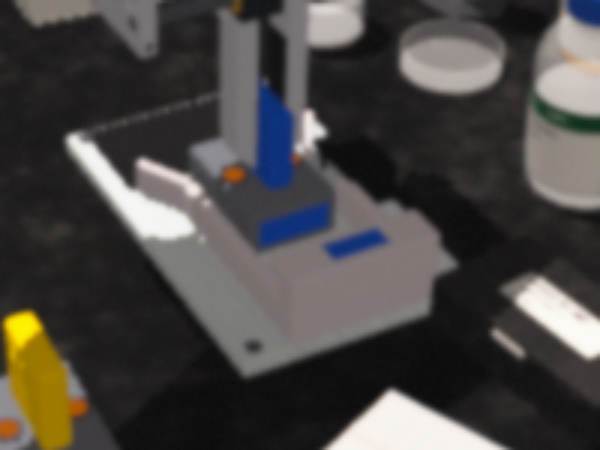

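The cassette is in the channel, straight, and rubbing on the catch side, with low forces. I'll keep sliding.

>>> drive_tool:
  rows:
    - {"x":-0.6,"y":0,"z":-0.02,"rx":0,"ry":0,"rz":0,"claw":-1}
    - {"x":-0.6,"y":0,"z":0,"rx":0,"ry":0,"rz":0,"claw":-1}
    - {"x":-0.6,"y":0,"z":0,"rx":0,"ry":0,"rz":0,"claw":-1}
    - {"x":-0.6,"y":0,"z":0,"rx":0,"ry":0,"rz":0,"claw":-1}
    - {"x":-0.6,"y":0,"z":0,"rx":0,"ry":0,"rz":0,"claw":-1}
    - {"x":-0.6,"y":0,"z":0,"rx":0,"ry":0,"rz":0,"claw":-1}
    - {"x":-0.6,"y":0,"z":0,"rx":0,"ry":0,"rz":0,"claw":-1}
    - {"x":-0.4,"y":0,"z":0,"rx":0,"ry":0,"rz":0,"claw":-1}

```text
t: 9.05
position: [0.628, 0.1062, 0.0448]
tool_rot: [-3.142, -0.0, 1.382]
wrist_force: [-1.7, 1.0, -0.1]
gripper_width: 0.0138
grip_force: 40.0
```

>>> drive_tool:
  rows:
    - {"x":-0.3,"y":0,"z":0,"rx":0,"ry":0,"rz":0,"claw":-1}
    - {"x":-0.3,"y":0,"z":0,"rx":0,"ry":0,"rz":0,"claw":-1}
    - {"x":0,"y":0,"z":0,"rx":0,"ry":0,"rz":0,"claw":-1}
    - {"x":0,"y":0,"z":0,"rx":0,"ry":0,"rz":0,"claw":-1}

```text
t: 9.45
position: [0.6271, 0.0997, 0.0448]
tool_rot: [3.141, 0.001, 1.382]
wrist_force: [-0.0, 1.2, 6.4]
gripper_width: 0.014
grip_force: 40.0
```

```bash
python3 st.py
```

```text
t 9.45 tcp dock x,y mm 33.79562610970229 0.7119401778964063 z 0.04477166805271654 yaw 79.17235204597443
F dock -1.1404785000278517 -0.22647144991440843 6.394989116920871
```

>>> drive_tool:
  rows:
    - {"x":-0.1,"y":0,"z":0,"rx":0,"ry":0,"rz":0,"claw":-1}
    - {"x":-0.05,"y":0,"z":0,"rx":0,"ry":0,"rz":0,"claw":-1}
    - {"x":0,"y":0,"z":0,"rx":0,"ry":0,"rz":0,"claw":-1}

```text
t: 9.75
position: [0.627, 0.0987, 0.0448]
tool_rot: [3.141, 0.0, 1.382]
wrist_force: [2.0, 2.1, 5.6]
gripper_width: 0.014
grip_force: 40.0
```

```bash
python3 st.py
python3 - <<'E'
from h import *
p=snapshot("scene"); a=cv2.resize(p["frame"][180:290,290:420],None,fx=3,fy=3,interpolation=cv2.INTER_CUBIC)
p=snapshot("top"); b=cv2.resize(p["frame"][145:255,265:395],None,fx=3,fy=3,interpolation=cv2.INTER_CUBIC)
cv2.imwrite("pics/s6.png",np.hstack([a,b]))
E
```

```text
t 9.75 tcp dock x,y mm 34.7430381552522 0.7960075588732473 z 0.04479456867898948 yaw 79.1941546113578
F dock -2.4680653552711505 1.5911683604276574 5.62597422687171
```

View pics/s6.png

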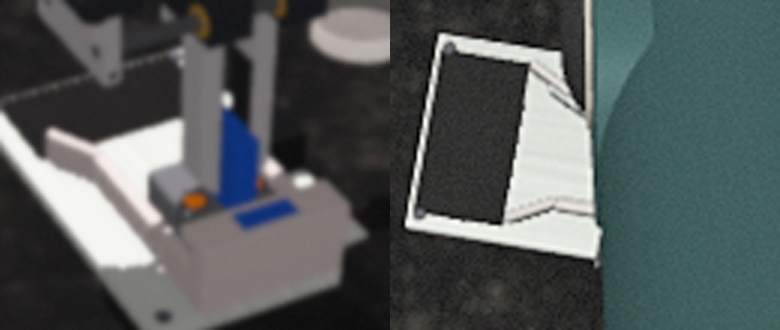

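The cassette's front is under the hood, but the catch is hidden behind the gripper. I'll release, rise, and look.

>>> drive_tool:
  rows:
    - {"x":0,"y":0,"z":0,"rx":0,"ry":0,"rz":0,"claw":0}
    - {"x":0,"y":0,"z":0,"rx":0,"ry":0,"rz":0,"claw":0}
    - {"x":0,"y":0,"z":0,"rx":0,"ry":0,"rz":0,"claw":0}
    - {"x":0,"y":0,"z":0,"rx":0,"ry":0,"rz":0,"claw":0}
    - {"x":0,"y":0,"z":0,"rx":0,"ry":0,"rz":0,"claw":0}

```text
t: 10.35
position: [0.6267, 0.099, 0.0445]
tool_rot: [-3.141, 0.0, 1.382]
wrist_force: [-0.7, -0.2, 0.6]
gripper_width: 0.0464
grip_force: 0.0
```

>>> drive_tool:
  rows:
    - {"x":0,"y":0,"z":-1,"rx":0,"ry":0,"rz":0,"claw":0}
    - {"x":0,"y":0,"z":-2,"rx":0,"ry":0,"rz":0,"claw":0}
    - {"x":0,"y":0,"z":-3,"rx":0,"ry":0,"rz":0,"claw":0}
    - {"x":0,"y":0,"z":-3,"rx":0,"ry":0,"rz":0,"claw":0}
    - {"x":0,"y":0,"z":-3,"rx":0,"ry":0,"rz":0,"claw":0}
    - {"x":0,"y":0,"z":0,"rx":0,"ry":0,"rz":0,"claw":0}

```text
t: 10.95
position: [0.6287, 0.0993, 0.1695]
tool_rot: [3.136, -0.003, 1.382]
wrist_force: [0.3, 0.1, 0.1]
gripper_width: 0.0474
grip_force: 0.0
```

>>> drive_tool:
  rows:
    - {"x":0,"y":-3,"z":0,"rx":0,"ry":0,"rz":0,"claw":0}
    - {"x":0,"y":-4,"z":0,"rx":0,"ry":0,"rz":0,"claw":0}
    - {"x":0,"y":-4,"z":0,"rx":0,"ry":0,"rz":0,"claw":0}
    - {"x":0,"y":-4,"z":0,"rx":0,"ry":0,"rz":0,"claw":0}
    - {"x":0,"y":-4,"z":0,"rx":0,"ry":0,"rz":0,"claw":0}
    - {"x":0,"y":-2,"z":0,"rx":0,"ry":0,"rz":0,"claw":0}
    - {"x":0,"y":0,"z":0,"rx":0,"ry":0,"rz":0,"claw":0}

```text
t: 11.65
position: [0.4183, 0.1391, 0.1648]
tool_rot: [-3.141, -0.001, 1.385]
wrist_force: [1.2, 0.3, -0.1]
gripper_width: 0.0471
grip_force: 0.0
```

```bash
python3 st.py
python3 - <<'E'
from h import *
o=np.array([.6327,.1330]);a=np.radians(-100.75);d=np.array([np.cos(a),np.sin(a)]);e=np.array([-d[1],d[0]])
q=snapshot("scene"); A=cv2.resize(q["frame"][180:290,290:420],None,fx=3,fy=3,interpolation=cv2.INTER_CUBIC)
p=snapshot("top"); b=cv2.resize(p["frame"][145:255,265:395],None,fx=3,fy=3,interpolation=cv2.INTER_CUBIC)
cv2.imwrite("pics/s7.png",np.hstack([A,b]))
C=cloud(p);Z=C[...,2];X=(C[...,:2]-o)@d*1e3;Y=(C[...,:2]-o)@e*1e3
w=(Z>.072)&(Z<.085)&(abs(X-30)<60)&(abs(Y)<25); print("rib",w.sum(),[np.round(v,1) for v in cv2.minAreaRect(np.c_[X[w],Y[w]].astype(np.float32))])
w=(Z>.030)&(Z<.040)&(X>-30)&(X<55)&(abs(Y)<22); print("block trailing",np.percentile(X[w],[0,2]))
G=(Z>.02)&(Z<.034)
for x in (-40,-30,-20,-12,-8,-4):
    w=G&(abs(X-x)<2)&(abs(Y)<60)&(Y>0); print("tongue",x,Y[w].min(initial=99))
E
```

```text
t 11.65 tcp dock x,y mm 33.97910217392322 -211.8295322913628 z 0.1648307309802141 yaw 79.33056851592465
F dock -0.48604192268588453 1.1015724206179272 -0.08798740277765411
rib 192 [array([34.8, -0.6]), array([43.6, 15.1]), np.float64(0.1)]
block trailing [-17.79728417   0.10619402]
tongue -40 31.564009107300596
tongue -30 25.94378821674422
tongue -20 21.111683532915155
tongue -12 17.27701772158384
tongue -8 15.881494313815878
tongue -4 18.499953005529637
```

View pics/s7.png

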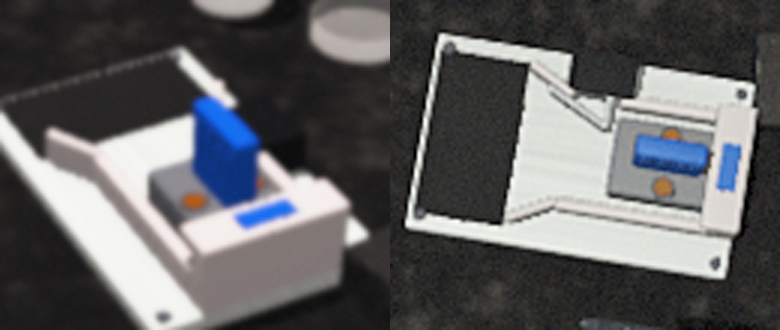

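The picture shows the blue cassette home, with its rib centre at dock x≈34.8 mm and y≈-0.6 mm. The catch tongue (about (605,125)) is back out behind its trailing end, and the arm is clear.

```bash
python3 -c "
from rig import env; print(env.sign_off())"
```

```text
the job is handed in; nothing more can be done
None
```

The blue cassette is fully home in the dock with the catch clicked out behind it and released, the yellow cassette was left where it was, and the job was handed in at about 12 s.

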